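Press a frit home in the deep well

ROBOT

A 7-joint arm with a two-finger parallel gripper is mounted at the origin on a cart in front of the work surface, level with it; the furniture and walls round the work are solid. World frame = base frame: x ahead of the robot, y to its left, z up, the work surface at z = 0. Lengths are in m, angles in rad, forces in N, time in s.
With the tool pointing down it reaches from about 0.375 to 0.925 m from the base axis. Payload 3.1 kg.
Tool frame: the origin (TCP) lies between the finger pads; the fingertips stand 22 mm ahead of it and the grasp point (between the pads) lies 3 mm ahead of it (manip.tips_ahead is the distance from the TCP to the fingertips, in m); z points along the fingers, y is the line along which they close (so a half turn about z gives the same grasp; the last joint's range is limited). The gripper opens to 85 mm and grips with 20 to 120 N. Pads are 22 mm wide; open, the fingers measure 114 mm over their backs; the gripper's body (76 mm by 85 mm) begins 54 mm behind the grasp point. The pads swing forward as they close: fully open they stand 13 mm farther back than shut.
Start: joints at [1.234, 0.383, 0.044, 1.598, -0.018, 1.161, -0.05], TCP at [0.154, -0.632, 0.216] pointing down, gripper open.
Joint ranges: [-2.61, 2.61], [-0.41, 2.15], [-1.48, 1.57], [0, 2.5], [-1.57, 4.71], [0.05, 1.97], [-2.85, 2.85]. Speed limits (rad/s): [2.79, 2.79, 3.14, 3.14, 3.14, 3.14, 3.14].

INTERFACE

Orientations are given as a 3x3 rotation matrix whose columns are the frame's x, y, z axes.
In Python, from workcell import manip, cams, order gives the robot as it stands.
- The arm moves only by the shell command python3 -m pendant 'ROWS' [FORCE]. ROWS is JSON, a list of rows, each a list of 7 numbers: the finger opening in mm, from 0 to 85.4, then the shift along the world's x, y, z in mm, then the turn, a rotation vector about the world's x, y, z in degrees. A call has 1 to 12 rows; each row shifts and turns the commanded pose from where the row before left it; what a row does not reach is not made up. A row lasts 1/12 s, in which the tool goes at most 41.7 mm and 7.16 degrees, less where a joint would pass 70% of its speed; a pose out of reach is approached as far as the arm can. A call with a gripper value outside its range is refused whole. The fingers move at their own pace and stop on an object; FORCE is the grip in N (left out, the last holds). Time passes only in rows, so rows that do not move let the fingers close. It gives the time, the measured TCP pose, the force, the opening and the grip force at its end, in the units of the state.
- manip.sense(): the state, without advancing time (a new reading comes with each control period).
- cams.capture(name): name is "scene" or "top" or "wrist"; returns the picture (400x640x3 uint8, red, green, blue); there is no depth.
- cams.calibration(name): a dict with "intrinsics" (3x3 intrinsics, pixels), "D" ([k1, k2, p1, p2, k3] as OpenCV has them; the pictures are not rectified), "camera_from_world" (4x4, takes a point from world to camera coordinates); the wrist camera has in their place "hand_eye" (4x4, takes a point from camera to tool coordinates, whose origin is the TCP and whose axes are the flange's). Camera axes: x right, y down, z forward; pixel columns grow to the right and rows downward; lengths in m; the calibration is good to about 2 mm. A picture is of the moment at which its call begins: read the wrist's pose just before it. calibration takes no time and is no camera call.
- order.job_done(): hands the job in; it is judged then, once.
The state is a dict: "time": time; "joint_pos": joint angles; "dq": joint speeds; "joint_torque": joint torques, N m; "position": TCP position; "tcp_rot": TCP orientation; "contact_force": force on the tool from outside, world axes, zero at the start; "torque": the same for the moment, N m; "gripper_width": finger opening in m; "gripper_force": force on a finger pad.
Only numpy, scipy, OpenCV 4.12 (cv2) and the standard library are available. Lean on these libraries where they do the work, as an engineer would, in place of code of your own. Each camera call takes 0.05 s, during which the arm holds its last target. There are 200 camera calls.

TASK

One of the two wells of the blue filter block is bored deep, the other is short, and they look alike. With the tamping rod, gently push the white frit all the way down until it bottoms in the deep well: there the rod's red ring has sunk level with or a little below the top of the block when it bottoms, whereas in the short well the rod bottoms with the ring standing well proud. Leave the rod standing, let go, in the deep well on the bottomed frit, and leave everything else where it is.

Things in the scene. Friction and masses are not known exactly. Their poses are not given: they have to be found in the camera images.
- block: fixed blue filter block, 52 (x) x 104 (y) x 62 (z) mm on a 64 x 116 x 6 mm black foot, yawed as its pose says; origin at the centre of its underside. Two wells, upright blind bores 14 mm wide with a 2 mm chamfer, open in its top at y = +26 and -26 mm of its frame. Which well is the deep one changes and cannot be seen
- mouth_left (a point): centre of the mouth of the well at y = +26 mm, on the block's top (62 mm up). In each well a white frit (disc 13 mm wide, 6 mm thick) sits with its top 12 to 22 mm below the mouth. It slides down under about 6 N of drag (more if pushed faster), stays where left and stops at the bottom on a stiff rubber seat (8 N/mm). Over 25 N from the rod on frit or block breaks it
- mouth_right (a point): centre of the mouth of the well at y = -26 mm, on the block's top (62 mm up). With the frit bottomed its top lies 44 to 50 mm below the mouth in the deep well (ring level or up to 6 mm below), 30 to 36 mm below it in the short well (ring 8 to 14 mm proud); the exact depths change and can only be felt, and either well may be the deep one
- stand: fixed grey stand 50 x 50 x 34 mm on a 60 x 60 x 5 mm foot, origin at the centre of its underside; the rod stands upright in its 15 mm hole, which is 28 mm deep
- rod_grip (a point): centre of the handle of the tamping rod. The rod is 120 mm long, 90 g, z axis from tip to handle: steel shaft 12 mm wide with a chamfered tip, then a black handle 16 mm wide from 64 to 120 mm above the tip (this point is 92 mm above the tip). A red ring runs round the shaft from 44 to 47 mm above the tip
- rod_tip (a point): centre of the flat tip (lower end) of the tamping rod
- tube_rack: bystander: loose orange microtube rack, 52 x 90 x 28 mm, origin at the centre of its underside
- timer: bystander: loose white bench timer, 41 x 68 x 50 mm, origin at the centre of its underside
- mount_bottle: bystander: loose small amber bottle with a white cap, 26 x 27 x 62 mm, origin at the centre of its underside
- coverslip_box: bystander: loose small white box with a blue lid, 30 x 30 x 16 mm, origin at the centre of its underside
- dish: bystander: loose clear culture dish, 62 x 62 x 14 mm, origin at the centre of its underside
Mind the look-alikes: they are no part of the job. Leave any yellow look-alike of the part that bears rod_grip alone.

How it is judged:
On the way, in this order (a step that is already met when the one before it is completed fails the run):
1. the rod is drawn up out of its stand (z of rod_tip in the frame of stand above 0.04 m), for 0.1 s.
2. the rod bottoms in the deep well (core_p), within 2.5 mm (z of rod_tip in the frame of core_p below 0.0205 m and (horizontal distance between rod_tip and mouth_left below 0.004 m or horizontal distance between rod_tip and mouth_right below 0.004 m)), for 0.2 s.
At the end, for the whole second after the job is handed in: The rod stands released and at rest in the deep well (core_p; the other is core_q), upright within 0.12 rad, its tip within 4 mm of the well's axis and the frit pushed to within 2.5 mm of the bottom under it (all of step 2 and angle between rod_tip's own z axis and vertical below 0.12 rad and linear speed of rod below 0.02 m/s); the robot touches nothing.
It fails at once if the rod is pressed on the frits or the block with more than 25 N (core_p and core_q are the wells with their frits) (contact force between rod and block above 25 N or contact force between rod and core_p above 25 N or contact force between rod and core_q above 25 N).
It fails at once if a bystander is moved by more than 20 mm (distance of any of tube_rack, timer, mount_bottle, coverslip_box, dish from where it was at the start of the episode above 0.02 m).
It also fails if it takes over 61 s, if anything falls off the work surface, if the arm or the gripper's body presses on something with over 40 N, if the wrist force passes 120 N, or if a joint passes its speed limit or range.

## Working session

There is one attempt and no reset: what is moved stays moved. The work goes in short steps, Python scripts to look and compute and a shell command to move; the robot and the scene stay as the last step left them, time stands still between calls to the robot, and variables do not carry over. Pictures are saved under pics/ and viewed, at most 13 in all, crops included, and the job is handed in when it is done.

```bash
mkdir -p pics
python3 - <<'E'
from workcell import manip,cams,order
import cv2
s=manip.sense();print(s)
for n in("scene","top"):
    cv2.imwrite(f"pics/{n}0.png",cams.capture(n)[:,:,::-1])
    print(n,cams.calibration(n))
print(cams.calibration("wrist"))
E
```

```text
{'time': 0.0, 'joint_pos': array([ 1.23419795,  0.38383038,  0.04385057,  1.59962312, -0.01788982,
        1.16120235, -0.04992105]), 'dq': array([-0.00055797,  0.00031616,  0.00080811,  0.00073365,  0.0017267 ,
       -0.0008048 ,  0.00127645]), 'joint_torque': array([ 5.79878520e-05, -4.33464146e+01,  1.02480825e+00, -2.49514729e+01,
        1.05853789e-02,  1.14338624e-02, -1.50942861e-05]), 'position': array([ 0.15348645, -0.63058034,  0.21446771]), 'tcp_rot': array([[ 9.71611827e-01,  2.36579460e-01, -7.85011136e-04],
       [ 2.36580709e-01, -9.71608487e-01,  2.55255850e-03],
       [-1.58840570e-04, -2.66581452e-03, -9.99996434e-01]]), 'contact_force': array([ 0.25811273, -1.07353495,  0.29625611]), 'torque': array([-0.01762236, -0.04762499, -0.00625504]), 'gripper_force': 0.0, 'gripper_width': 0.08545701769023938}
scene {'intrinsics': array([[469.67359126,   0.        , 321.7927413 ],
       [  0.        , 469.67359126, 205.05014097],
       [  0.        ,   0.        ,   1.        ]]), 'D': array([0.01547632, 0.        , 0.        , 0.        , 0.        ]), 'camera_from_wor
[... 668 characters left out ...]
-0.02135726, -0.99493357,  1.25617609],
       [ 0.        ,  0.        ,  0.        ,  1.        ]])}
{'intrinsics': array([[283.29286064,   0.        , 321.15872582],
       [  0.        , 283.29286064, 200.48780999],
       [  0.        ,   0.        ,   1.        ]]), 'D': array([0.00039204, 0.        , 0.        , 0.        , 0.        ]), 'hand_eye': array([[ 1.63941533e-04, -9.64888081e-01, -2.62661311e-01,
         6.69068482e-02],
       [ 9.99999959e-01,  2.19937716e-04, -1.83787078e-04,
        -7.00560201e-05],
       [ 2.35103090e-04, -2.62661270e-01,  9.64888077e-01,
        -1.57984011e-01],
       [ 0.00000000e+00,  0.00000000e+00,  0.00000000e+00,
         1.00000000e+00]])}
```

View pics/scene0.png

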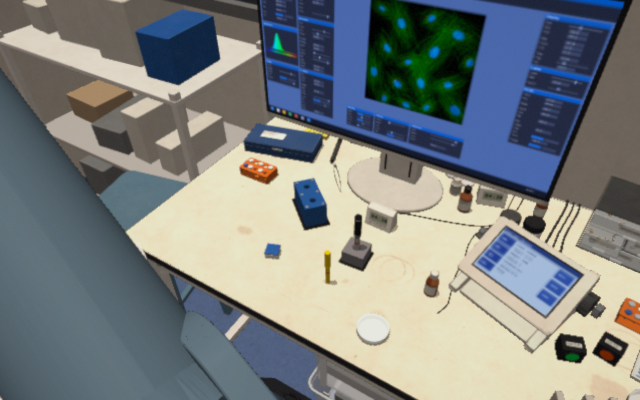

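View pics/top0.png

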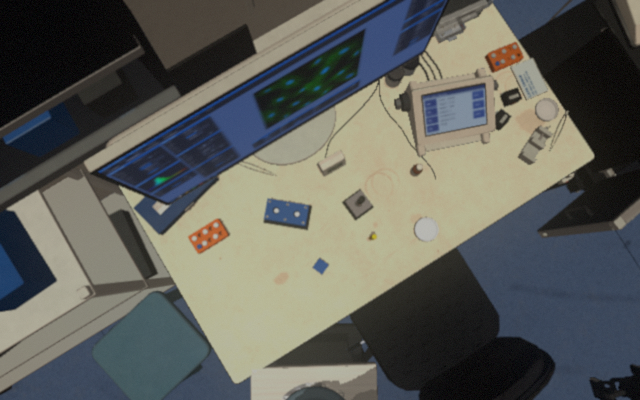

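The black-handled rod stands in the grey stand at scene (357,228)/top (360,201). The only look-alike is the yellow rod at scene (327,265)/top (373,236). The blue block is at scene (311,202)/top (288,213), so I choose the black one. Next, a close crop from both cameras.

Run:
```python
import cv2,numpy as np
t=cv2.imread("pics/top0.png");s=cv2.imread("pics/scene0.png")
a=cv2.resize(t[180:255,250:390],None,fx=5.7,fy=5.7,interpolation=cv2.INTER_CUBIC)[:, :798]
b=cv2.resize(s[170:300,280:410],None,fx=4,fy=4,interpolation=cv2.INTER_CUBIC)
cv2.imwrite("pics/ct.png",a);cv2.imwrite("pics/cs.png",b)
```

```text
(no output)
```

View pics/ct.png

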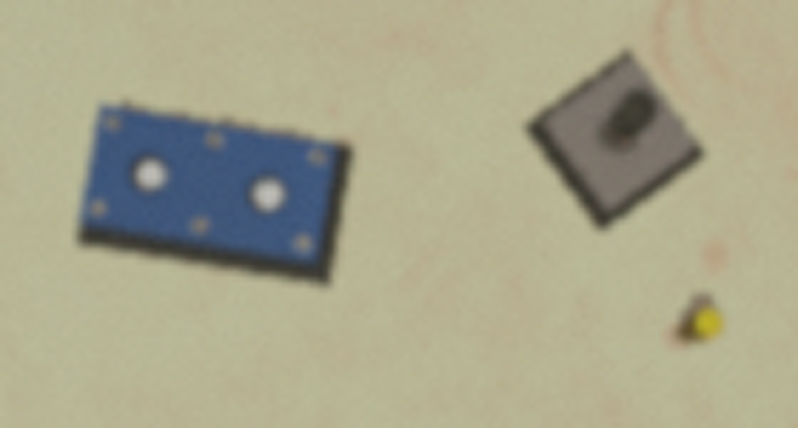

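View pics/cs.png

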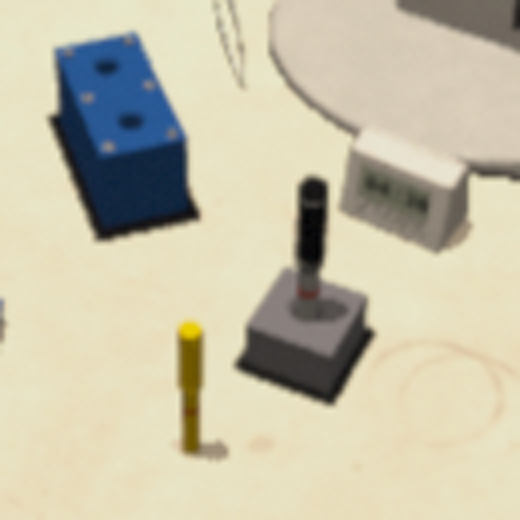

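The rod in the stand is black with a red ring, which confirms the choice. In the top crop the wells are at (151,174) and (268,194), the stand top centre at (616,139) and the handle top at (637,104).

```bash
cat > h.py <<'E'
import numpy as np,cv2
from workcell import manip,cams
def ray(name,uv,s=None):
    c=cams.calibration(name);p=cv2.undistortPoints(np.array([[uv]],float),c["intrinsics"],c["D"])[0,0]
    d=np.array([*p,1.])
    if name=="wrist":
        H=c["hand_eye"];R=s["tcp_rot"];return s["position"]+R@H[:3,3],R@H[:3,:3]@d
    M=c["camera_from_world"];return -M[:3,:3].T@M[:3,3],M[:3,:3].T@d
def atz(name,uv,z,s=None):
    o,d=ray(name,uv,s);return o+d*(z-o[2])/d[2]
def proj(P,s):
    c=cams.calibration("wrist");H=c["hand_eye"]
    q=H[:3,:3].T@(s["tcp_rot"].T@(np.array(P)-s["position"])-H[:3,3])
    return cv2.projectPoints(q.reshape(1,3),np.zeros(3),np.zeros(3),c["intrinsics"],c["D"])[0].ravel()
E
python3 - <<'E'
from h import *
f=lambda u,v:((u+.5)/5.7-.5+250,(v+.5)/5.7-.5+180)
g=lambda u,v:((u+.5)/4-.5+280,(v+.5)/4-.5+170)
for n,c,uv,z in [("L","top",f(151,174),.062),("R","top",f(268,194),.062),("stand","top",f(616,139),.034),("handle","top",f(637,104),.126),
 ("L","scene",g(107,66),.062),("R","scene",g(131,120),.062),("handletop","scene",g(313,186),.126),("ringbase","scene",g(309,295),.0515),("yellow top","top",f(708,323),.12),("timer","scene",g(400,235),0),("timertop","scene",g(415,150),0.05)]:
    print(n,c,atz(c,uv,z).round(4))
E
```

```text
L top [0.5393 0.0795 0.062 ]
R top [0.5292 0.0292 0.062 ]
stand top [ 0.552  -0.1246  0.034 ]
handle top [ 0.5562 -0.1259  0.126 ]
L scene [0.5429 0.0825 0.062 ]
R scene [0.5327 0.0315 0.062 ]
handletop scene [ 0.5572 -0.1251  0.126 ]
ringbase scene [ 0.5552 -0.1298  0.0515]
yellow top top [ 0.4654 -0.1524  0.12  ]
timer scene [ 0.6549 -0.073   0.    ]
timertop scene [ 0.67   -0.0596  0.05  ]
```

```bash
python3 -m pendant '[[85,30,37,0,0,0,0],[85,30,37,0,0,0,0],[85,30,37,0,0,0,0],[85,30,37,0,0,0,0],[85,30,37,0,0,0,0],[85,30,37,0,0,0,0],[85,30,37,0,0,0,0],[85,30,37,0,0,0,0],[85,30,37,0,0,0,0],[85,30,37,0,0,0,0],[85,30,37,0,0,0,0],[85,30,37,0,0,0,0]]' && python3 -m pendant '[[85,20,30,0,0,0,0],[85,20,30,0,0,0,0],[85,0,0,0,0,0,0],[85,0,0,0,0,0,0],[85,0,0,0,0,0,0]]'
python3 - <<'E'
from h import *
s=manip.sense();cv2.imwrite("pics/w1.png",cams.capture("wrist")[:,:,::-1])
print(s["position"],s["tcp_rot"],s["time"],s["contact_force"])
for z in(.07,.126):print(proj([.556,-.126,z],s))
E
```

```text
time: 1.1
position: [0.4691, -0.2413, 0.2156]
tcp_rot: [[0.972, 0.236, -0.001], [0.236, -0.972, 0.0], [-0.001, -0.0, -1.0]]
contact_force: [1.0, -0.1, 0.0]
gripper_width: 0.085
gripper_force: 0.0
time: 1.52
position: [0.508, -0.1835, 0.2153]
tcp_rot: [[0.972, 0.237, -0.001], [0.237, -0.972, -0.0], [-0.002, -0.0, -1.0]]
contact_force: [-0.5, -1.1, -0.3]
gripper_width: 0.085
gripper_force: 0.0
[ 0.50803554 -0.18345413  0.21529802] [[ 9.71522023e-01  2.36944655e-01 -1.47931401e-03]
 [ 2.36944481e-01 -9.71523148e-01 -2.94337501e-04]
 [-1.50692950e-03 -6.45599262e-05 -9.99998862e-01]] 1.5167 [-0.49379716 -1.1328028  -0.34229543]
[278.50550309 129.82127846]
[268.89637585 131.37511305]
```

View pics/w1.png

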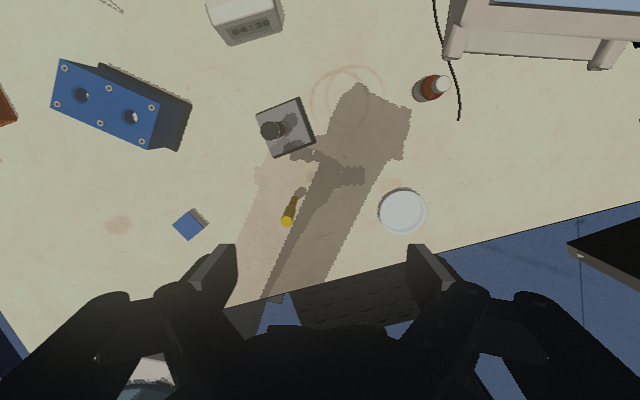

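The wrist view shows the rod top at (269,130), as predicted, with the yellow rod at (288,218). The wells are at (82,95) and (131,117).

```bash
python3 - <<'E'
from h import *
s=manip.sense()
print(atz("wrist",(82,95),.062,s),atz("wrist",(131,117),.062,s),atz("wrist",(270,130),.126,s))
E
python3 -m pendant '[[85,24,29,0,0,0,0],[85,24,28,0,0,0,0],[85,0,0,0,0,0,0],[85,0,0,0,0,0,0],[85,0,0,0,0,0,0]]'
python3 - <<'E'
from h import *
s=manip.sense();cv2.imwrite("pics/w2.png",cams.capture("wrist")[:,:,::-1])
print(s["position"],s["time"],s["contact_force"])
for z in(.07,.126):print(proj([.556,-.126,z],s))
E
```

```text
[0.54176485 0.07805968 0.062     ] [0.53155623 0.02750277 0.062     ] [ 0.55700109 -0.12791982  0.126     ]
time: 1.98
position: [0.5557, -0.1283, 0.2154]
tcp_rot: [[0.972, 0.234, -0.001], [0.234, -0.972, -0.001], [-0.002, 0.001, -1.0]]
contact_force: [0.3, -1.0, -0.1]
gripper_width: 0.0848
gripper_force: 0.0
[ 0.55566767 -0.12830901  0.21543589] 1.9833 [ 0.32093037 -0.9661501  -0.05714485]
[319.20491912 185.67818824]
[318.82233934 198.9291143 ]
```

View pics/w2.png

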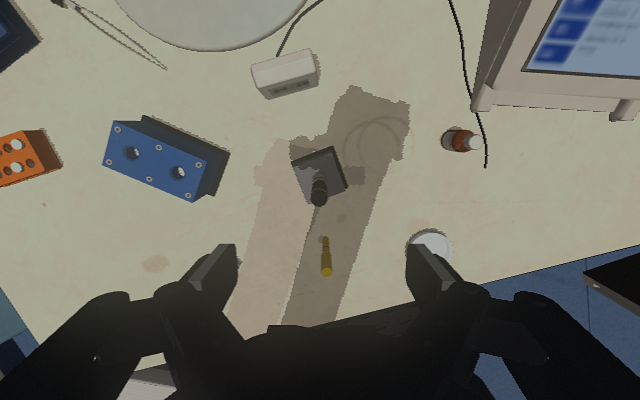

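The rod top is at (318,200), centred as predicted. The wells are at (132,153) and (180,171). Descending and gripping.

```bash
python3 - <<'E'
from h import *
s=manip.sense()
print(atz("wrist",(132,153),.062,s),atz("wrist",(180,171),.062,s),atz("wrist",(318.5,200),.126,s))
E
python3 -m pendant '[[85,0,1,-38,0,0,0],[85,0,0,-38,0,0,0],[85,0,0,-38,0,0,0],[85,0,0,0,0,0,0],[85,0,0,0,0,0,0],[85,0,0,0,0,0,0]]' && python3 -m pendant '[[0,0,0,0,0,0,0],[0,0,0,0,0,0,0],[0,0,0,0,0,0,0],[0,0,0,0,0,0,0],[0,0,0,0,0,0,0],[0,0,0,0,0,0,0],[0,0,0,0,0,0,0],[0,0,0,0,0,0,0],[0,0,0,0,0,0,0]]' 60
```

```text
[0.54189578 0.07951259 0.062     ] [0.53424305 0.02665197 0.062     ] [ 0.55464503 -0.12666822  0.126     ]
time: 2.53
position: [0.5575, -0.1268, 0.1036]
tcp_rot: [[0.972, 0.234, 0.002], [0.234, -0.972, -0.001], [0.002, 0.002, -1.0]]
contact_force: [-0.5, -0.6, 0.5]
gripper_width: 0.0851
gripper_force: 0.0
time: 3.28
position: [0.5575, -0.1251, 0.1027]
tcp_rot: [[0.972, 0.237, 0.002], [0.237, -0.972, -0.0], [0.002, 0.001, -1.0]]
contact_force: [0.3, 1.1, 4.8]
gripper_width: 0.0124
gripper_force: 58.6
```

Run:
```python
from h import *
s=manip.sense();w=cams.capture("wrist")[:,:,::-1];t=cams.capture("scene")[:,:,::-1]
print(s["gripper_width"],s["gripper_force"],s["contact_force"],s["position"])
a=cv2.resize(w[120:340,200:440],(480,440));b=cv2.resize(t[150:260,300:420],(320,293))
im=np.zeros((440,800,3),np.uint8);im[:,:480]=a;im[:293,480:]=b
cv2.imwrite("pics/g1.png",im)
```

```text
0.01244385022141341 58.60932648181915 [0.26002751 1.07733139 4.77626941] [ 0.55753412 -0.12514158  0.10265865]
```

View pics/g1.png

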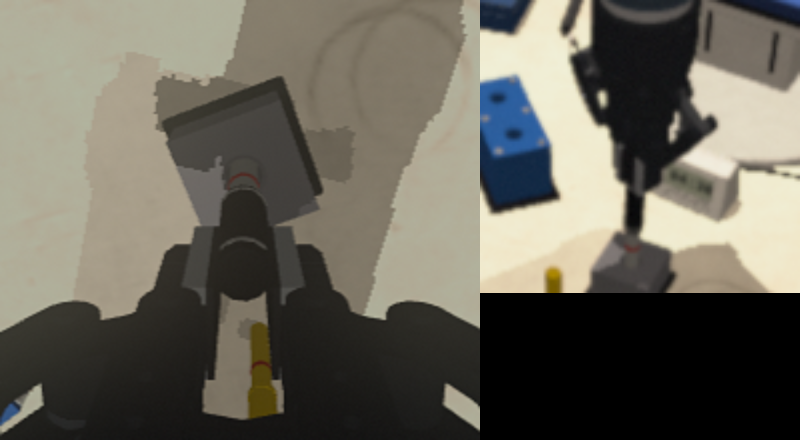

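```bash
python3 - <<'E'
from h import *
s=manip.sense()
print(atz("wrist",(321.5,254.5),.126,s),atz("wrist",(321.5,209),.0515,s))
p=s["position"];R=s["tcp_rot"]
for l in [(0,0,-.025),(0,0,.051)]:print(proj(p+R@np.array(l),s))
E
python3 -m pendant '[[0,0,0,5,0,0,0],[0,0,0,10,0,0,0],[0,0,0,15,0,0,0],[0,0,0,15,0,0,0],[0,0,0,15,0,0,0],[0,0,0,0,0,0,0],[0,0,0,0,0,0,0],[0,0,0,0,0,0,0]]'
```

```text
[ 0.55863796 -0.1249471   0.126     ] [ 0.56070364 -0.12455653  0.0515    ]
[321.33354598 258.02141835]
[321.29818094 212.97835906]
time: 4.05
position: [0.5557, -0.1251, 0.1609]
tcp_rot: [[0.972, 0.237, -0.002], [0.237, -0.972, 0.0], [-0.002, -0.001, -1.0]]
contact_force: [0.5, -0.1, -0.9]
gripper_width: 0.0122
gripper_force: 58.6
```

```bash
python3 -m pendant '[[0,0,0,13,0,0,0],[0,0,0,12,0,0,0],[0,-5,30,0,0,0,0],[0,-5,31,0,0,0,0],[0,-5,31,0,0,0,0],[0,-5,31,0,0,0,0],[0,-5,30,0,0,0,0],[0,0,0,0,0,0,0],[0,0,0,0,0,0,0],[0,0,0,-8,0,0,0],[0,0,0,0,0,0,0],[0,0,0,0,0,0,0]]'
python3 - <<'E'
from h import *
s=manip.sense();w=cams.capture("wrist")[:,:,::-1];t=cams.capture("scene")[:,:,::-1];p=cams.capture("top")[:,:,::-1]
print(s["position"],s["contact_force"],s["gripper_width"])
a=cv2.resize(w[120:300,220:420],None,fx=2.4,fy=2.4,interpolation=cv2.INTER_CUBIC);b=cv2.resize(t[165:235,280:350],(320,320),interpolation=cv2.INTER_CUBIC)
im=np.zeros((432,800,3),np.uint8);im[:,:480]=a;im[:320,480:]=b
cv2.imwrite("pics/h1.png",im)
E
```

```text
time: 5.05
position: [0.5312, 0.0258, 0.178]
tcp_rot: [[0.972, 0.234, -0.002], [0.234, -0.972, -0.001], [-0.002, 0.0, -1.0]]
contact_force: [0.8, -0.6, -0.4]
gripper_width: 0.0124
gripper_force: 58.7
[0.53120161 0.02582791 0.17804217] [ 0.82134707 -0.55438227 -0.36974143] 0.012412904647487706
```

View pics/h1.png

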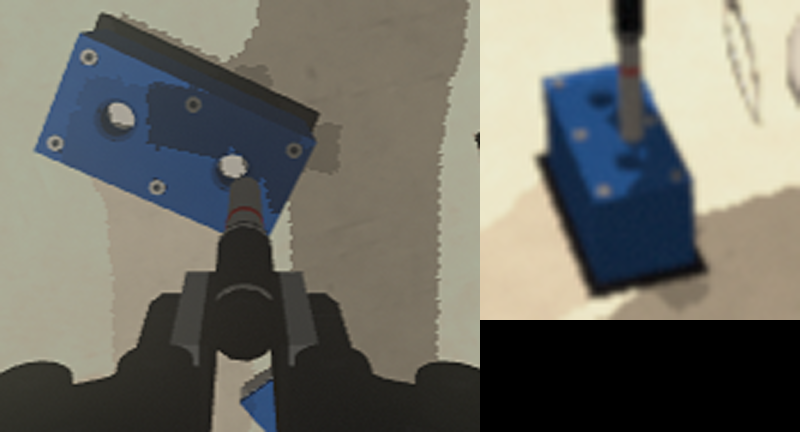

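Run:
```python
from h import *
s=manip.sense();k=320/70
f=lambda u,v:((u+.5)/2.4-.5+220,(v+.5)/2.4-.5+120)
g=lambda u,v:((u-480+.5)/k-.5+280,(v+.5)/k-.5+165)
R=s["tcp_rot"];z=s["position"][2]-.0967
tw=atz("wrist",f(244,178),z,s)-R[:,0]*.006
print("wrist tip",tw,"R",atz("wrist",f(232,167),.062,s),"L",atz("wrist",f(120,118),.062,s))
print("scene tip",atz("scene",g(631,137),z),"R",atz("scene",g(629,161),.062),"L",atz("scene",g(601,99),.062))
print(f(244,178),proj(s["position"]+R@np.array([.006,0,.0967]),s))
```

```text
wrist tip [0.5297618  0.02605931 0.08203232] R [0.5341709  0.03222576 0.062     ] L [0.54336117 0.08117489 0.062     ]
scene tip [0.5311087  0.02613364 0.08203035] R [0.53196992 0.03109938 0.062     ] L [0.54201945 0.08236893 0.062     ]
(321.375, 193.875) [321.28925663 191.69047901]
```

```bash
python3 -m pendant '[[0,2,5,0,0,0,0],[0,0,0,-7,0,0,0],[0,0,0,-8,0,0,0],[0,0,0,0,0,0,0],[0,0,0,0,0,0,0],[0,0,0,0,0,0,0]]'
python3 - <<'E'
from h import *
s=manip.sense();w=cams.capture("wrist")[:,:,::-1];t=cams.capture("scene")[:,:,::-1]
print(s["position"],s["contact_force"],s["gripper_width"])
a=cv2.resize(w[130:240,260:380],None,fx=4,fy=4,interpolation=cv2.INTER_CUBIC);b=cv2.resize(t[165:235,280:350],(320,320),interpolation=cv2.INTER_CUBIC)
im=np.zeros((440,800,3),np.uint8);im[:,:480]=a;im[:320,480:]=b
cv2.imwrite("pics/h2.png",im)
E
```

```text
time: 5.7
position: [0.5334, 0.0328, 0.1635]
tcp_rot: [[0.972, 0.237, -0.001], [0.237, -0.972, 0.0], [-0.001, -0.0, -1.0]]
contact_force: [0.0, -0.1, -0.2]
gripper_width: 0.0123
gripper_force: 58.7
[0.53344056 0.03276986 0.16349345] [ 0.02178322 -0.07455598 -0.21920218] 0.012345083301394843
```

View pics/h2.png

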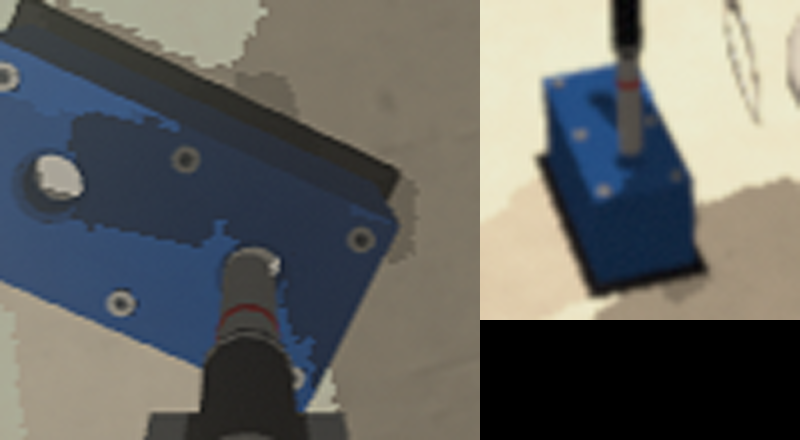

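Run:
```python
from h import *
s=manip.sense();k=320/70
f=lambda u,v:((u+.5)/4-.5+260,(v+.5)/4-.5+130)
g=lambda u,v:((u-480+.5)/k-.5+280,(v+.5)/k-.5+165)
R=s["tcp_rot"];z=s["position"][2]-.0967
print(z,"tip far-edge model px",proj(s["position"]+R@np.array([.005,0,.0967]),s), "seen",f(250,250))
tw=atz("wrist",f(250,250),z,s)-R[:,0]*.005
r=atz("wrist",f(248,277),.062,s);l=atz("wrist",f(50,185),.062,s)
print("wrist tip",tw,"R",r,"L",l,"diff",r-tw,(r-l))
ts=atz("scene",g(629,152),z);rs=atz("scene",g(629,161),.062)
print("scene tip",ts,"R",rs,rs-ts)
```

```text
0.06729219607159916 tip far-edge model px [321.28782639 192.74297371] seen (322.125, 192.125)
wrist tip [0.53461739 0.03220889 0.06729066] R [0.53172987 0.03196932 0.062     ] L [0.54232364 0.08189793 0.062     ] diff [-0.00288752 -0.00023957 -0.00529066] [-0.01059377 -0.04992861  0.        ]
scene tip [0.5324878  0.03179602 0.0672922 ] R [0.53196992 0.03109938 0.062     ] [-0.00051788 -0.00069663 -0.0052922 ]
```

```bash
python3 -m pendant '[[0,-1.5,-0.5,0,0,0,0],[0,0,0,-2,0,0,0],[0,0,0,-2,0,0,0],[0,0,0,-1,0,0,0],[0,0,0,0,0,0,0]]'; python3 -m pendant '[[0,0,0,-1,0,0,0],[0,0,0,-1,0,0,0],[0,0,0,0,0,0,0]]'
```

```text
time: 6.22
position: [0.5319, 0.0323, 0.1585]
tcp_rot: [[0.972, 0.237, -0.001], [0.237, -0.972, -0.0], [-0.001, -0.0, -1.0]]
contact_force: [-0.2, 0.5, -0.6]
gripper_width: 0.0121
gripper_force: 58.7
time: 6.47
position: [0.532, 0.0323, 0.1567]
tcp_rot: [[0.972, 0.237, -0.0], [0.237, -0.972, -0.0], [-0.0, -0.0, -1.0]]
contact_force: [0.9, -0.2, -1.5]
gripper_width: 0.012
gripper_force: 58.7
```

```bash
python3 -m pendant '[[0,0,0,-1,0,0,0],[0,0,0,-1,0,0,0],[0,0,0,0,0,0,0]]'; python3 -m pendant '[[0,0,0,-1,0,0,0],[0,0,0,-1,0,0,0],[0,0,0,0,0,0,0]]'
```

```text
time: 6.72
position: [0.532, 0.0323, 0.1546]
tcp_rot: [[0.972, 0.237, -0.0], [0.237, -0.972, -0.0], [-0.0, -0.0, -1.0]]
contact_force: [-0.6, 0.3, 0.1]
gripper_width: 0.0123
gripper_force: 58.7
time: 6.97
position: [0.532, 0.0323, 0.1526]
tcp_rot: [[0.972, 0.237, -0.0], [0.237, -0.972, -0.0], [-0.0, -0.0, -1.0]]
contact_force: [-0.0, 0.1, -0.1]
gripper_width: 0.0125
gripper_force: 58.7
```

```bash
python3 -m pendant '[[0,0,0,-1,0,0,0],[0,0,0,-1,0,0,0],[0,0,0,-1,0,0,0],[0,0,0,-1,0,0,0]]'; python3 -m pendant '[[0,0,0,-1,0,0,0],[0,0,0,-1,0,0,0],[0,0,0,-1,0,0,0],[0,0,0,-1,0,0,0]]';python3 -m pendant '[[0,0,0,-1,0,0,0],[0,0,0,-1,0,0,0],[0,0,0,-1,0,0,0],[0,0,0,-1,0,0,0]]'
```

```text
time: 7.3
position: [0.5322, 0.0323, 0.1488]
tcp_rot: [[0.972, 0.237, 0.0], [0.237, -0.972, 0.0], [0.0, -0.0, -1.0]]
contact_force: [0.2, -0.7, -1.2]
gripper_width: 0.0129
gripper_force: 58.7
time: 7.63
position: [0.5321, 0.0323, 0.1447]
tcp_rot: [[0.972, 0.237, -0.0], [0.237, -0.972, -0.0], [-0.0, 0.0, -1.0]]
contact_force: [0.1, -0.1, -1.3]
gripper_width: 0.0124
gripper_force: 58.7
time: 7.97
position: [0.5334, 0.0326, 0.142]
tcp_rot: [[0.972, 0.237, 0.003], [0.237, -0.972, 0.0], [0.003, 0.0, -1.0]]
contact_force: [-0.6, 0.1, 4.3]
gripper_width: 0.0125
gripper_force: 59.2
```

```bash
for i in 1 ; do python3 -m pendant '[[0,0,0,-1,0,0,0],[0,0,0,-1,0,0,0],[0,0,0,-1,0,0,0],[0,0,0,-1,0,0,0]]'; python3 -m pendant '[[0,0,0,-1,0,0,0],[0,0,0,-1,0,0,0],[0,0,0,-1,0,0,0],[0,0,0,-1,0,0,0]]';python3 -m pendant '[[0,0,0,-1,0,0,0],[0,0,0,-1,0,0,0],[0,0,0,-1,0,0,0]]'; done | grep -E "position|contact"
```

```text
position: [0.534, 0.0327, 0.1386]
contact_force: [-0.5, 0.3, 6.5]
position: [0.534, 0.0327, 0.1347]
contact_force: [-0.8, 0.3, 6.4]
position: [0.534, 0.0327, 0.1317]
contact_force: [-0.9, 0.4, 6.7]
```

```bash
( python3 -m pendant '[[0,0,0,-1,0,0,0],[0,0,0,-1,0,0,0]]'; python3 -m pendant '[[0,0,0,-1,0,0,0],[0,0,0,-1,0,0,0]]' ) | grep -E "position|contact"
```

```text
position: [0.5341, 0.0327, 0.1298]
contact_force: [-0.7, -0.7, 7.0]
position: [0.5341, 0.0326, 0.1278]
contact_force: [-1.1, -0.1, 6.8]
```

```bash
python3 -m pendant '[[0,0,0,-1,0,0,0],[0,0,0,-1,0,0,0]]' | grep -E "position|contact"
```

```text
position: [0.5341, 0.0326, 0.1259]
contact_force: [-0.5, -0.9, 8.7]
```

```bash
python3 -m pendant '[[0,0,0,-1,0,0,0],[0,0,0,-0.5,0,0,0]]' | grep -E "position|contact"
```

```text
position: [0.535, 0.0326, 0.1255]
contact_force: [-2.7, -1.2, 12.9]
```

Bottomed at tip depth of about 33 mm, so the right well is the short one. Withdrawing and going to the left well, 52 mm away along the block's axis (+10, +51 mm).

```bash
python3 -m pendant '[[0,0,0,5,0,0,0],[0,0,0,10,0,0,0],[0,0,0,10,0,0,0],[0,0,0,12,0,0,0],[0,0,0,12,0,0,0],[0,0,0,8,0,0,0],[0,0,0,0,0,0,0],[0,5,25.5,0,0,0,0],[0,5,25.5,0,0,0,0],[0,0,0,0,0,0,0],[0,0,0,0,0,0,0],[0,0,0,-8,0,0,0]]';python3 -m pendant '[[0,0,0,-4,0,0,0],[0,0,0,0,0,0,0],[0,0,0,0,0,0,0]]'
python3 - <<'E'
from h import *
s=manip.sense();w=cams.capture("wrist")[:,:,::-1];t=cams.capture("scene")[:,:,::-1]
a=cv2.resize(w[130:240,260:380],None,fx=4,fy=4,interpolation=cv2.INTER_CUBIC);b=cv2.resize(t[165:235,280:350],(320,320),interpolation=cv2.INTER_CUBIC)
im=np.zeros((440,800,3),np.uint8);im[:,:480]=a;im[:320,480:]=b
cv2.imwrite("pics/h3.png",im)
E
```

```text
time: 10.55
position: [0.5433, 0.0834, 0.1724]
tcp_rot: [[0.971, 0.237, 0.003], [0.237, -0.972, -0.0], [0.003, 0.001, -1.0]]
contact_force: [0.5, 0.2, -0.4]
gripper_width: 0.012
gripper_force: 58.7
time: 10.8
position: [0.5414, 0.0819, 0.1663]
tcp_rot: [[0.972, 0.235, -0.002], [0.235, -0.972, -0.001], [-0.002, 0.0, -1.0]]
contact_force: [0.6, 0.7, -1.2]
gripper_width: 0.0119
gripper_force: 58.7
```

View pics/h3.png

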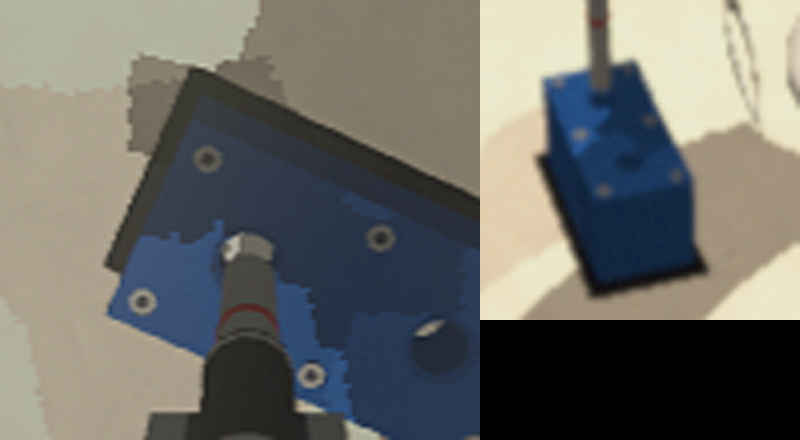

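The left well centre is at about (247,258) in the crop and the tip needs a small shift forward. I'll correct by (+1.3,+1) mm and enter slowly.

```bash
(python3 -m pendant '[[0,1.3,1,0,0,0,0],[0,0,0,-2,0,0,0],[0,0,0,-2,0,0,0],[0,0,0,-2,0,0,0],[0,0,0,0,0,0,0]]'; python3 -m pendant '[[0,0,0,-1,0,0,0],[0,0,0,-1,0,0,0],[0,0,0,0,0,0,0]]')| grep -E "position|contact"
```

```text
position: [0.543, 0.0842, 0.1608]
contact_force: [-0.0, -0.1, -1.3]
position: [0.5433, 0.0843, 0.1591]
contact_force: [-1.0, -0.0, -0.9]
```

```bash
(python3 -m pendant '[[0,0,0,-1,0,0,0],[0,0,0,-1,0,0,0],[0,0,0,0,0,0,0]]'; python3 -m pendant '[[0,0,0,-1,0,0,0],[0,0,0,-1,0,0,0],[0,0,0,0,0,0,0]]')| grep -E "position|contact"
```

```text
position: [0.5435, 0.0841, 0.1574]
contact_force: [0.8, 0.2, 0.5]
position: [0.5432, 0.084, 0.155]
contact_force: [-0.0, -0.3, -0.8]
```

```bash
(python3 -m pendant '[[0,0,0,-1,0,0,0],[0,0,0,-1,0,0,0],[0,0,0,-1,0,0,0],[0,0,0,-1,0,0,0]]'; python3 -m pendant '[[0,0,0,-1,0,0,0],[0,0,0,-1,0,0,0],[0,0,0,-1,0,0,0],[0,0,0,-1,0,0,0]]')| grep -E "position|contact"
```

```text
position: [0.5434, 0.0842, 0.1512]
contact_force: [-0.4, 1.1, 0.1]
position: [0.5435, 0.0843, 0.1473]
contact_force: [0.7, -1.4, -0.0]
```

```bash
(python3 -m pendant '[[0,0,0,-1,0,0,0],[0,0,0,-1,0,0,0],[0,0,0,-1,0,0,0],[0,0,0,-1,0,0,0]]'; python3 -m pendant '[[0,0,0,-1,0,0,0],[0,0,0,-1,0,0,0],[0,0,0,-1,0,0,0],[0,0,0,-1,0,0,0]]'; python3 -m pendant '[[0,0,0,-1,0,0,0],[0,0,0,-1,0,0,0],[0,0,0,-1,0,0,0],[0,0,0,-1,0,0,0]]')| grep -E "position|contact"
```

```text
position: [0.5435, 0.0843, 0.1433]
contact_force: [0.2, -0.8, -0.4]
position: [0.5449, 0.0847, 0.1408]
contact_force: [0.2, -1.5, 6.4]
position: [0.5455, 0.0848, 0.1374]
contact_force: [-0.7, -0.1, 7.7]
```

```bash
(python3 -m pendant '[[0,0,0,-1,0,0,0],[0,0,0,-1,0,0,0],[0,0,0,-1,0,0,0],[0,0,0,-1,0,0,0]]'; python3 -m pendant '[[0,0,0,-1,0,0,0],[0,0,0,-1,0,0,0],[0,0,0,-1,0,0,0],[0,0,0,-1,0,0,0]]')| grep -E "position|contact"
```

```text
position: [0.5456, 0.0847, 0.1337]
contact_force: [-1.4, -1.3, 8.3]
position: [0.5456, 0.0846, 0.1297]
contact_force: [-0.9, -1.6, 8.2]
```

```bash
(python3 -m pendant '[[0,0,0,-1,0,0,0],[0,0,0,-1,0,0,0]]'; python3 -m pendant '[[0,0,0,-1,0,0,0],[0,0,0,-1,0,0,0]]')| grep -E "position|contact"
```

```text
position: [0.5455, 0.0846, 0.1277]
contact_force: [-2.1, -1.8, 8.6]
position: [0.5455, 0.0845, 0.1256]
contact_force: [-1.5, -2.0, 8.9]
```

```bash
(python3 -m pendant '[[0,0,0,-1,0,0,0],[0,0,0,-1,0,0,0]]'; python3 -m pendant '[[0,0,0,-1,0,0,0],[0,0,0,-1,0,0,0]]')| grep -E "position|contact"
```

```text
position: [0.5454, 0.0844, 0.1236]
contact_force: [-1.8, -1.7, 8.1]
position: [0.5453, 0.0844, 0.1216]
contact_force: [-2.3, -1.4, 7.5]
```

```bash
(python3 -m pendant '[[0,-0.5,-0.3,-1,0,0,0],[0,-0.5,-0.3,-1,0,0,0]]'; python3 -m pendant '[[0,0,0,-1,0,0,0],[0,0,0,-1,0,0,0]]')| grep -E "position|contact"
```

```text
position: [0.5444, 0.0842, 0.1194]
contact_force: [-0.5, -0.9, 6.3]
position: [0.5443, 0.0841, 0.1172]
contact_force: [-1.1, 0.3, 6.8]
```

```bash
(python3 -m pendant '[[0,0,0,-1,0,0,0],[0,0,0,-1,0,0,0]]';python3 -m pendant '[[0,0,0,-1,0,0,0]]')| grep -E "position|contact"
```

```text
position: [0.5443, 0.0842, 0.1153]
contact_force: [-1.0, -1.1, 6.4]
position: [0.5443, 0.0841, 0.1143]
contact_force: [-0.6, -2.3, 6.7]
```

```bash
(python3 -m pendant '[[0,0,0,-1,0,0,0]]';python3 -m pendant '[[0,0,0,-1,0,0,0]]')| grep -E "position|contact"
```

```text
position: [0.5443, 0.0841, 0.1134]
contact_force: [-0.8, -1.0, 7.8]
position: [0.5442, 0.0841, 0.1124]
contact_force: [-0.8, -1.4, 8.7]
```

```bash
(python3 -m pendant '[[0,0,0,-1,0,0,0]]';python3 -m pendant '[[0,0,0,-0.5,0,0,0]]')| grep -E "position|contact"
```

```text
position: [0.5442, 0.084, 0.1114]
contact_force: [-1.0, -2.5, 8.8]
position: [0.5442, 0.084, 0.1108]
contact_force: [-1.2, -1.2, 8.3]
```

```bash
(python3 -m pendant '[[0,0,0,-1,0,0,0]]';python3 -m pendant '[[0,0,0,-0.5,0,0,0]]')| grep -E "position|contact"
```

```text
position: [0.5445, 0.0839, 0.1104]
contact_force: [-2.0, -2.1, 12.7]
position: [0.5447, 0.0839, 0.1103]
contact_force: [-2.4, -2.2, 13.1]
```

```bash
(python3 -m pendant '[[0,0,0,-0.5,0,0,0]]';python3 -m pendant '[[0,0,0,-0.5,0,0,0]]')| grep -E "position|contact"
```

```text
position: [0.5448, 0.0839, 0.1102]
contact_force: [-3.5, -2.7, 15.4]
position: [0.545, 0.0839, 0.11]
contact_force: [-3.2, -1.7, 16.7]
```

Bottomed at a depth of about 49 mm, so the left well is the deep one. Relieving the load before I release.

```bash
(python3 -m pendant '[[0,-0.5,-0.3,1,0,0,0],[0,-0.5,-0.3,1,0,0,0],[0,0,0,1,0,0,0],[0,0,0,0,0,0,0]]')| grep -E "position|contact"
```

```text
position: [0.543, 0.0836, 0.1109]
contact_force: [-0.1, -0.2, 6.1]
```

```bash
(python3 -m pendant '[[0,0,0,1,0,0,0],[0,0,0,0,0,0,0]]'; python3 -m pendant '[[50,0,0,0,0,0,0],[50,0,0,0,0,0,0],[50,0,0,0,0,0,0],[50,0,0,0,0,0,0],[50,0,0,0,0,0,0],[50,0,0,0,0,0,0]]')| grep -E "time|position|contact|gripper"
```

```text
time: 16.82
position: [0.5422, 0.0834, 0.111]
contact_force: [-0.4, -1.3, 5.0]
gripper_width: 0.0122
gripper_force: 59.3
time: 17.32
position: [0.5411, 0.0832, 0.1099]
contact_force: [-0.8, 0.3, 0.0]
gripper_width: 0.05
gripper_force: 0.0
```

Released cleanly. Retreating straight up, then looking.

```bash
(python3 -m pendant '[[50,0,0,15,0,0,0],[50,0,0,30,0,0,0],[50,0,0,30,0,0,0],[50,0,0,30,0,0,0],[50,0,0,20,0,0,0],[50,0,-30,0,0,0,0],[50,0,-35,0,0,0,0],[50,0,-35,0,0,0,0],[50,0,-35,0,0,0,0],[50,0,0,0,0,0,0],[50,0,0,0,0,0,0],[50,0,0,0,0,0,0]]')| grep -E "time|position|contact"
python3 - <<'E'
from h import *
w=cams.capture("wrist")[:,:,::-1];t=cams.capture("scene")[:,:,::-1]
b=cv2.resize(t[140:240,260:360],(400,400),interpolation=cv2.INTER_CUBIC)
a=cv2.resize(w,(400,250))
im=np.zeros((400,800,3),np.uint8);im[:250,:400]=a;im[:,400:]=b
cv2.imwrite("pics/end.png",im)
E
```

```text
time: 18.32
position: [0.5413, -0.0514, 0.2352]
contact_force: [-0.5, 1.6, 0.5]
```

View pics/end.png

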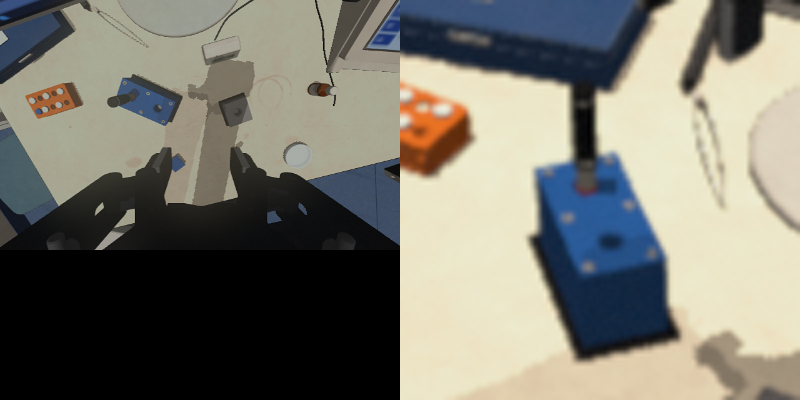

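The rod stands upright in the left well with its ring just at or below the block's top, at (587,188). The gripper is clear and the bystanders look undisturbed.

```bash
python3 -c "
from workcell import order
print(order.job_done())"
```

```text
the job is handed in; nothing more can be done
None
```

The job is handed in, with no verdict returned: the left well is the deep one, and the rod stands released and upright there on the bottomed frit at about 49 mm depth (felt at up to about 17 N). I probed the right well first, so its frit was also pushed down, bottoming at about 33 mm.

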